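# Load and shut the split clamp of a microscope stage

## Robot

A 6-joint arm with a two-finger parallel gripper is mounted at the origin on the work surface. World frame = base frame: x ahead of the robot, y to its left, z up, the work surface at z = 0. Lengths are in mm, angles in rad, forces in N, time in s.
With the tool pointing down it reaches from about 350 to 725 mm from the base axis. Payload 4.3 kg.
Tool frame: the origin (TCP) lies on the centre line of the jaws, within the pads' length; the fingertips stand 19 mm ahead of it and the grasp point (between the pads) is the TCP; z points along the fingers, y is the line along which they close (so a half turn about z gives the same grasp; the last joint's range is limited). The gripper opens to 85 mm and grips with 20 to 120 N. Pads are 22 mm wide; open, the fingers measure 114 mm over their backs; the gripper's body (76 mm by 85 mm) begins 54 mm behind the grasp point. The pads swing forward as they close: fully open they stand 13 mm farther back than shut.
Start: joints at [-1.452, 0.377, 0.081, 1.274, 0, 1.46], TCP at [130.423, -560.051, 226.929] pointing down, gripper open.
Joint ranges: [-2.72, 2.72], [-0.84, 1.66], [-1.02, 1.22], [-1.77, 2.12], [-1.37, 1.28], [-3.14, 3.14]. Speed limits (rad/s): [2.57, 2.57, 3.14, 3.14, 3.14, 3.14].

## Interface

Orientations are given as a unit quaternion [x, y, z, w].
In Python, from bench import manip gives the robot as it stands.
- The arm moves only by the tool apply_moves, never from a script. Its argument "deltas" is a list of rows, each a list of 3 entries, a list of its own where there are three numbers: the shift along the tool's x, y, z in mm, then the turn about the tool's z in degrees, then the finger opening in mm, from 0 to 85.4. In form: [[[tx, ty, tz], turn, grip], ...]. A call has 1 to 5 rows; each row is the pose to reach, as a shift and turn from the pose commanded when the call began, along the tool's axes at that moment; what a row does not reach only later rows make up. A row lasts 1/10 s, in which the tool goes at most 50 mm and 8.59 degrees, less where a joint would pass 70% of its speed; a pose out of reach is approached as far as the arm can. A call with a gripper value outside its range is refused whole. The fingers move at their own pace and stop on an object; "grip_force" is the grip in N (left out, the last holds). Time passes only in rows, so rows that repeat a pose let the fingers close. It gives the time, the measured TCP pose, the force, the opening and the grip force at its end, in the units of the state.
- manip.state(): the state, without advancing time (a new reading comes with each control period).
- manip.grab_frame(name): name is "scene" or "top" or "wrist"; returns (picture, depth): 384x512x3 uint8, red, green, blue; 384x512 float32, mm along the optical axis (not along the pixel's ray), 0 where there is no reading.
- manip.calibration(name): a dict with "camera_matrix" (3x3 intrinsics, pixels), "R" (3x3) and "t" (3): a world point X has camera coordinates R X + t. Camera axes: x right, y down, z forward; pixel columns grow to the right and rows downward; lengths in mm; the calibration is good to about 2 mm. A picture is of the moment at which its call begins: read the wrist's pose just before it. calibration takes no time and is no camera call; for the wrist camera it gives the pose at the moment of the call.
- manip.job_done(): hands the job in; it is judged then, once.
The state is a dict: "time_s": time; "joints": joint angles; "qvel": joint speeds; "joint_torque": joint torques, N m; "ee_pos": TCP position; "tcp_rot": TCP orientation; "ft_force": force on the tool from outside, world axes, zero at the start; "moment": the same for the moment, N m; "opening": finger opening in mm; "finger_force": force on a finger pad.
Only numpy, scipy, OpenCV 4.12 (cv2) and the standard library are available. Lean on these libraries where they do the work, as an engineer would, in place of code of your own. Each camera call takes 0.05 s, during which the arm holds its last target. There are 200 camera calls.

## Task

Put the two collars on the post of the split clamp, first the wide black one and then the narrow brass one on top of it, lowering each (not dropping it) until it is fully home. Then push the two blue hinged halves shut around them until their edges meet, with no gap left, and leave the other things on the table where they are.

Things in the scene. Friction and masses are not known exactly. Their poses are not given: they have to be found in the camera images.
- clamp: Split clamp fixed to the table. Grey base 130 (x) x 90 (y) x 16 mm, on it a round dark seat 84 mm across, its top 24 mm above the table; at its centre a steel post, 16 mm diameter, rises 53 mm above the seat (last 5 mm tapered). Origin: centre of the base's underside, below the post. x points from post to hinge pin (away from the robot at yaw 0), y to the left half, z up.
- seat (a point): Centre of the seat's top face at the foot of the post, 24 mm above the table; axes as the clamp's. The wide collar's underside lies here when home.
- hinge_pin (a point): Vertical hinge pin (axis of both halves), 44 mm from the post's axis along the clamp's +x; this point is 42 mm above the table, the pin's top 64 mm. Axes as the clamp's. Shut, each half is a half ring about the post: outer radius 38 mm, inner 31 mm, with a top lip (from 21 to 33 mm above the seat) of 22 mm inner radius: the narrow collar fits inside the lip, the wide one only under it.
- left_half (a joint): Opening angle (rad) of the left blue half about the hinge pin: 0 shut (end stop), growing as its free end swings out to the clamp's +y, up to 1.6. It stays where it is left; about 1 N at the ear moves it. It spans 26 to 57 mm above the table.
- right_half (a joint): Opening angle (rad) of the right blue half, the mirror image: 0 shut (end stop), growing as its free end swings out to the clamp's -y, up to 1.6.
- left_ear (a point): Centre of the outer flat face (yellow patch) of the left half's ear, the face to push. The ear is a blue tab at the free end, 7 mm thick, 80 to 120 mm from the hinge axis, 27 to 57 mm above the table. This point: 104 mm from the hinge axis, 42 mm above the table. Its y axis is the face's outward normal. Shut, the inner faces of both ears meet (14 mm over both).
- right_ear (a point): The same on the right half's ear; here the outward normal of the face is the -y axis.
- wide_collar: Loose black-finished metal collar: 52 mm outer diameter, bore 20 mm, 16 mm high, 120 g, lying flat on the table. Origin: centre of its underside, z along the bore.
- narrow_collar: Loose brass collar: 36 mm outer diameter, bore 20 mm, 16 mm high, 80 g, lying flat on the table. Origin: centre of its underside, z along the bore.
- eyepiece: Bystander: black eyepiece with a red band, standing, 34 mm across, 46 mm high. Origin: centre of its underside.
- pot: Bystander: orange plastic pot, 30 mm across, 28 mm high. Origin: centre of its underside.
- jar: Bystander: small amber jar with a white cap, 44 mm across, 60 mm high. Origin: centre of its underside.
- screwdriver: Bystander: screwdriver lying on the table along its x axis, about 200 mm long and 30 mm high. Origin: under its middle.
- slide_box: Bystander: blue box 82 x 62 x 34 mm. Origin: centre of its underside.
- objective: Bystander: steel microscope objective with a yellow band, standing, 28 mm across, 42 mm high. Origin: centre of its underside.
Mind the look-alikes: they are no part of the job. Leave any red look-alike of the clamp alone.

How it is judged (in metres and radians):
On the way, in this order (a step that is already met when the one before it is completed fails the run):
1. the wide collar is down the post, flat on the seat (horizontal distance between wide_collar and seat below 0.004 m and z of wide_collar in the frame of seat between -0.003 and 0.003 m and angle between wide_collar's own z axis and vertical below 0.08 rad), for 0.2 s.
2. the narrow collar is down the post, flat on the wide one (all of step 1 and horizontal distance between narrow_collar and seat below 0.004 m and z of narrow_collar in the frame of seat between 0.013 and 0.0195 m and angle between narrow_collar's own z axis and vertical below 0.08 rad), for 0.2 s.
At the end, for the whole second after the job is handed in: The wide collar lies flat on the seat (within 3 mm in height, 4 mm off centre) and the narrow collar flat on top of it (16 mm above the seat, within about 3 mm), both at rest, and both halves are shut edge to edge: each hinge within 0.03 rad of its stop (all of step 2 and value of joint each of left_half, right_half below 0.03 rad and linear speed of each of wide_collar, narrow_collar below 0.02 m/s); the robot touches nothing.
It fails at once if a collar is dropped down the post (faster than 0.7 m/s on it, a fall of about 25 mm) ((horizontal distance between wide_collar and seat below 0.02 m and z of wide_collar in the frame of seat below 0.055 m and linear speed of wide_collar above 0.7 m/s) or (horizontal distance between narrow_collar and seat below 0.02 m and z of narrow_collar in the frame of seat below 0.055 m and linear speed of narrow_collar above 0.7 m/s)).
It fails at once if another thing on the table is moved by more than 30 mm (distance of any of eyepiece, pot, jar, screwdriver, slide_box, objective from where it was at the start of the episode above 0.03 m).
It also fails if it takes over 69 s, if anything falls off the work surface, if the arm or the gripper's body presses on something with over 40 N, if the wrist force passes 120 N, or if a joint passes its speed limit or range.

## Working session

There is one attempt and no reset: what is moved stays moved. The work goes in short steps, Python scripts to look and compute and a tool call to move; the robot and the scene stay as the last step left them, time stands still between calls to the robot, and variables do not carry over. Pictures are saved under pics/ and viewed, at most 10 in all, crops included, and the job is handed in when it is done.

Besides the shell and the picture viewer there is one more tool, called after ">>>" by a JSON object that holds its "method" and its "body". apply_moves: Moves the arm, as the interface text tells. Its arguments: {"type":"object","properties":{"deltas":{"type":"array","items":{"type":"array"}},"grip_force":{"type":"number"}},"required":["deltas"]}

```bash
ls; mkdir -p pics
python3 - <<'E'
from bench import manip
import cv2,numpy as np
s=manip.state();print(s)
for n in("top","scene"):
    p,d=manip.grab_frame(n);np.save(f"pics/{n}_d.npy",d);cv2.imwrite(f"pics/{n}0.png",p[:,:,::-1])
    print(manip.calibration(n))
a=cv2.imread("pics/top0.png");
cv2.imwrite("pics/top0b.png",cv2.resize(a,(800,600),interpolation=cv2.INTER_CUBIC))
E
```

```text
pics
{'time_s': 0.0, 'joints': array([-1.45231055e+00,  3.78079467e-01,  7.96232137e-02,  1.27438850e+00,
        1.16145499e-06,  1.46049757e+00]), 'qvel': array([ 0.00128483, -0.00022266,  0.00074892, -0.00165617,  0.0006935 ,
       -0.00071334]), 'joint_torque': array([ 1.25532943e-04, -4.63611102e+01,  2.69870353e+01,  2.10787787e-02,
       -2.71913521e-06, -1.18884603e-06]), 'ee_pos': array([ 130.33468648, -559.35388861,  225.95047336]), 'tcp_rot': array([ 9.93463815e-01,  1.14142887e-01, -3.61189488e-06, -1.02420850e-03]), 'ft_force': array([-0.44283262, -0.31341298, -0.17850454]), 'moment': array([-0.01235692, -0.00245388, -0.06721733]), 'finger_force': 0.0, 'opening': 85.46433809687582}
{'camera_matrix': array([[361.00002382,   0.        , 259.52761598],
       [  0.        , 361.00002382, 197.68866757],
       [  0.        ,   0.        ,   1.        ]]), 'R': array([[-0.00973126, -0.99989781,  0.01047209],
       [-0.99129972,  0.00827179, -0.13136377],
       [ 0.13126372, -0.01165932, -0.99127892]]), 't': array([ -4.35191228, 542.85315568, 958.05855441])}
{'camera_matrix': array([[413.16432496,   0.        , 262.15397896],
       [  0.        , 413.16432496, 197.19520041],
       [  0.        ,   0.        ,   1.        ]]), 'R': array([[-0.85647954,  0.51585756, -0.01826969],
       [ 0.30115315,  0.47063313, -0.82934386],
       [-0.41922497, -0.71581802, -0.55843978]]), 't': array([ 482.79105504, -113.12166769, 1339.61331033])}
```

View pics/top0b.png

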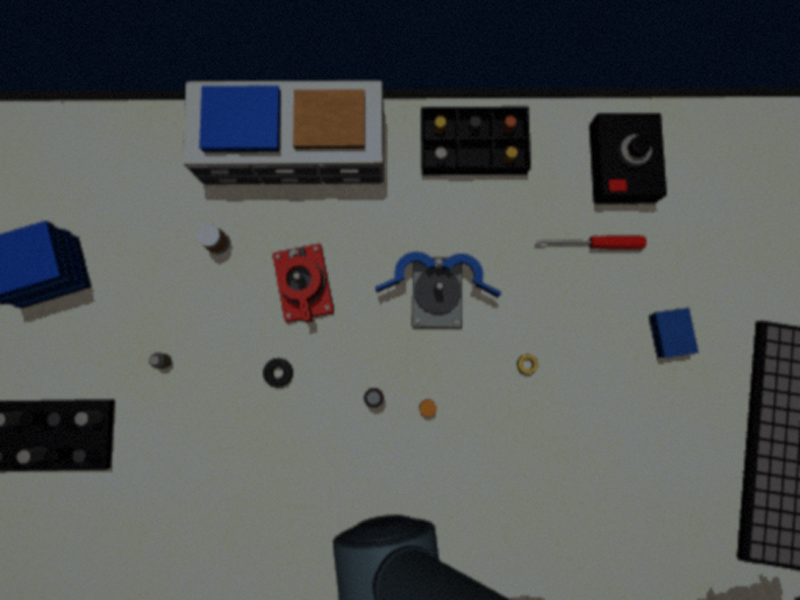

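View pics/scene0.png

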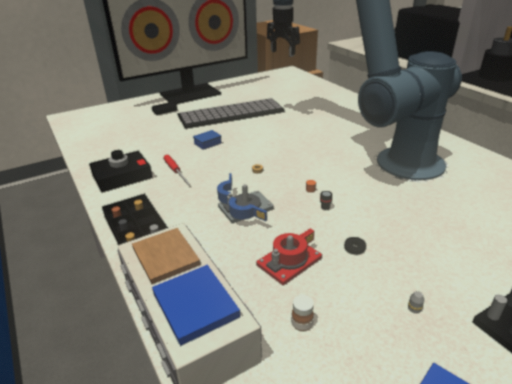

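The top view (800x600) shows these things:
- The blue clamp is at (437,290), with its halves open and ears at (385,288) and (493,291).
- The red look-alike is at (303,283). It is red, so I leave it alone.
- The black ring at (278,373) fits the wide collar. The eyepiece at (373,398) is a standing cylinder, so it is not the collar.
- The brass ring at (527,364) fits the narrow collar. The orange pot at (428,409) has no bore.

I'll measure these and confirm them in a crop.

```bash
cat > h.py <<'E'
from bench import manip
import cv2,numpy as np
from scipy.spatial.transform import Rotation as Ro
def ray(c,u,v,z):
    K,R,t=c["camera_matrix"],c["R"],c["t"]
    d=R.T@np.linalg.solve(K,[u,v,1.]);o=-R.T@t
    return (o+d*(z-o[2])/d[2])
def proj(c,X):
    p=c["camera_matrix"]@(c["R"]@np.array(X,float)+c["t"]);return p[:2]/p[2]
def blobs(m,amin=20):
    n,l,s,c=cv2.connectedComponentsWithStats(m.astype(np.uint8));return [(c[i].round(1),s[i]) for i in range(1,n) if s[i][4]>=amin]
E
python3 - <<'E'
from h import *
a=cv2.imread("pics/top0.png");c=manip.calibration("top");g=cv2.cvtColor(a,cv2.COLOR_BGR2HSV)
def roi(m,u,v,r):
    z=np.zeros_like(m);s=np.s_[v-r:v+r,u-r:u+r];z[s]=m[s];return z
H,S,V=[g[:,:,i].astype(int) for i in range(3)]
for name,m,u,v,z in [("wide",V<70,178,239,8),("narrow",(S>90)&(H<40),337,233,8)]:
    m=roi(m,u,v,16);cs=cv2.findContours(m.astype(np.uint8),0,1)[0];k=max(cs,key=cv2.contourArea)
    e=cv2.fitEllipse(k);print(name,e,ray(c,*e[0],z).round(1))
m=roi((H>95)&(H<130)&(S>130),280,180,45)
for b in blobs(m):print("blue",b)
ys,xs=np.nonzero(m);i=xs.argmin();j=xs.argmax();print("ears",ray(c,xs[i],ys[i],57).round(),ray(c,xs[j],ys[j],57).round())
print("seat guess",ray(c,437*.64,294*.64,24),"tip",ray(c,438*.64,286*.64,77),"pin",ray(c,438.5*.64,261*.64,64))
crop=lambda u,v,r:cv2.resize(a[v-r:v+r,u-r:u+r],(400,400),interpolation=cv2.INTER_CUBIC)
w=cv2.resize(a[145:260,170:350],(800,511),interpolation=cv2.INTER_CUBIC)
cv2.imwrite("pics/crop1.png",w)
E
```

```text
wide ((177.55450439453125, 238.2290496826172), (18.21822166442871, 18.736236572265625), 83.93535614013672) [434.6 219.6   8. ]
narrow ((337.2703857421875, 232.77587890625), (11.844197273254395, 12.097403526306152), 165.64732360839844) [ 445.5 -226.4    8. ]
blue (array([261.1, 170.2]), array([241, 162,  37,  24, 223], dtype=int32))
blue (array([300.2, 172.3]), array([283, 163,  37,  26, 232], dtype=int32))
ears [578.  41.  57.] [ 568. -170.   57.]
seat guess [570.77817683 -66.0415205   24.        ] tip [576.09595553 -64.34164933  77.        ] pin [622.259611   -66.88633225  64.        ]
```

View pics/crop1.png

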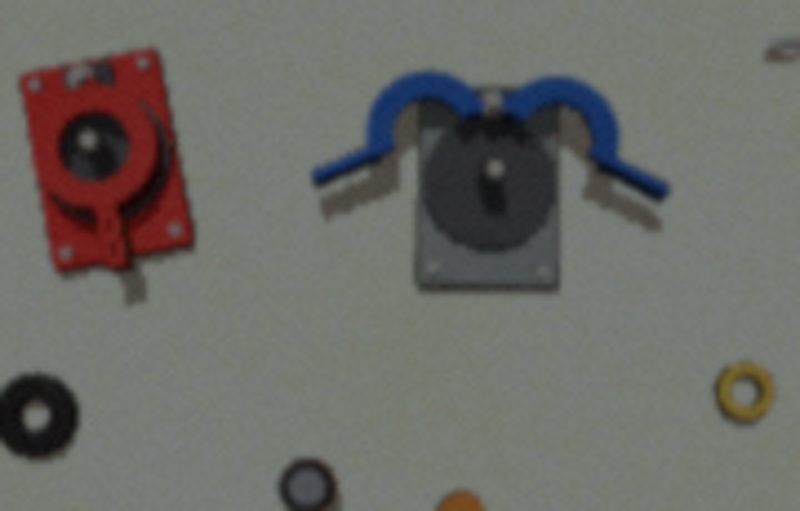

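The crop shows the bored black ring at (37,417), which is the wide collar, and the bored brass ring at (745,392), which is the narrow collar. The blue clamp with its steel post is at (490,180). The red clamp at (90,150) stays untouched.

Next I plan the waypoints with a helper. The tool ends turned to yaw 180° to keep joint 6 mid-range.

```bash
cat >> h.py <<'E'
def yaw(q): x=Ro.from_quat(q).as_matrix()[:,0];return np.degrees(np.arctan2(x[1],x[0]))
def plan(*wps,start=None):
    s=manip.state();p=np.array(s["ee_pos"]);y=yaw(s["tcp_rot"])
    print("now t%.2f"%s["time_s"],p.round(1),"yaw%.1f"%y,"F",s["ft_force"].round(1),"open%.1f"%s["opening"])
    if start is not None:p=np.array(start[:3],float);y=start[3]
    for w in wps:
        d=np.array(w[:3])-p;r=np.radians(y);tr=(y-w[3]+180)%360-180
        print([round(d[0]*np.cos(r)+d[1]*np.sin(r),1),round(d[0]*np.sin(r)-d[1]*np.cos(r),1),round(-d[2],1)],"turn %.1f"%tr,"dist %.0f rows %.1f"%(np.linalg.norm(d),max(np.linalg.norm(d)/50,abs(tr)/8.59)))
        p=np.array(w[:3],float);y=w[3]
E
python3 - <<'E'
from h import *
c=manip.calibration("wrist");s=manip.state();R=Ro.from_quat(s["tcp_rot"]).as_matrix()
o=-c["R"].T@c["t"];print("cam in tool",R.T@(o-s["ee_pos"]),"axis",R.T@c["R"].T@[0,0,1],c["camera_matrix"][0])
plan((280,-390,226,55),(420,-230,226,95),(440,-10,226,135),(435,215,226,178))
E
```

```text
cam in tool [ 7.65264413e+01 -6.09573455e-03 -1.46353302e+02] axis [-3.00188287e-01 -2.18055266e-04  9.53879943e-01] [315.36969834   0.         259.65027674]
now t0.10 [ 130.4 -559.4  226.1] yaw13.1 F [ 0.2 -0.3 -0.3] open85.4
[np.float64(184.2), np.float64(-131.1), np.float64(0.1)] turn -41.9 dist 226 rows 4.9
[np.float64(211.4), np.float64(22.9), np.float64(-0.0)] turn -40.0 dist 213 rows 4.7
[np.float64(217.4), np.float64(39.1), np.float64(-0.0)] turn -40.0 dist 221 rows 4.7
[np.float64(162.6), np.float64(155.6), np.float64(-0.0)] turn -43.0 dist 225 rows 5.0
```

>>> {"method": "apply_moves", "body": {"deltas": [[[37,-26,0],-8.4,85],[[74,-52,0],-16.8,85],[[111,-79,0],-25.2,85],[[148,-105,0],-33.6,85],[[184,-131,0],-42,85]]}}

```text
time_s: 0.6
ee_pos: [280.7, -388.9, 226.5]
tcp_rot: [0.885, 0.465, 0.0, -0.0]
ft_force: [1.0, 0.2, -0.8]
opening: 85.1
finger_force: 0.0
```

>>> {"method": "apply_moves", "body": {"deltas": [[[42,5,0],-8,85],[[84,9,0],-16,85],[[127,14,0],-24,85],[[169,18,0],-32,85],[[211,23,0],-40,85]]}}

```text
time_s: 1.1
ee_pos: [420.0, -229.0, 226.6]
tcp_rot: [0.673, 0.74, -0.0, -0.0]
ft_force: [0.3, -0.8, -0.9]
opening: 85.2
finger_force: 0.0
```

>>> {"method": "apply_moves", "body": {"deltas": [[[43,8,0],-8,85],[[87,16,0],-16,85],[[130,23,0],-24,85],[[174,31,0],-32,85],[[217,39,0],-40,85]]}}

```text
time_s: 1.6
ee_pos: [438.5, -9.4, 226.6]
tcp_rot: [0.379, 0.925, -0.0, -0.0]
ft_force: [1.3, -0.6, -0.1]
opening: 85.0
finger_force: 0.0
```

>>> {"method": "apply_moves", "body": {"deltas": [[[33,31,0],-8.4,85],[[65,62,0],-16.8,85],[[98,93,0],-25,85],[[130,124,0],-33.5,85],[[163,156,0],-42,85]]}}

```text
time_s: 2.1
ee_pos: [432.9, 216.0, 226.6]
tcp_rot: [0.022, 1.0, -0.0, -0.0]
ft_force: [1.3, -0.1, -0.5]
opening: 85.1
finger_force: 0.0
```

>>> {"method": "apply_moves", "body": {"deltas": [[[0,0,0],0,85]]}}

```text
time_s: 2.2
ee_pos: [432.8, 218.9, 226.4]
tcp_rot: [0.021, 1.0, 0.001, -0.0]
ft_force: [-0.1, -0.4, 0.6]
opening: 84.9
finger_force: 0.0
```

Run:
```python
from h import *
plan()
c=manip.calibration("wrist")
p,d=manip.grab_frame("wrist");cv2.imwrite("pics/w1.png",p[:,:,::-1]);np.save("pics/w1d.npy",d)
print("expect",proj(c,[434.6,219.6,8]))
V=p.max(2);m=(V<75)
for b in blobs(m,300):print(b)
```

```text
now t2.20 [432.8 218.9 226.4] yaw177.6 F [-0.1 -0.4  0.6] open84.9
expect [260.01585918 160.15250942]
(array([ 29.3, 110.8]), array([ 14,  99,  27,  27, 398], dtype=int32))
(array([101.6, 127.1]), array([ 77, 112,  46,  34, 831], dtype=int32))
(array([260.8, 158.7]), array([ 239,  137,   44,   45, 1343], dtype=int32))
(array([434.9, 170.6]), array([420, 159,  36,  27, 573], dtype=int32))
(array([233.7, 330.9]), array([    0,   227,   512,   157, 40829], dtype=int32))
(array([237.1, 260.1]), array([ 189,  228,   76,   68, 1211], dtype=int32))
(array([230.4, 301.8]), array([213, 288,  36,  30, 793], dtype=int32))
```

View pics/w1.png

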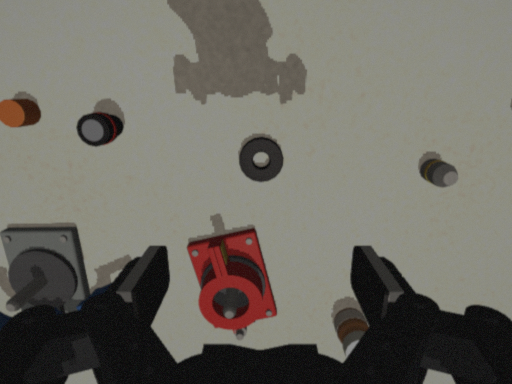

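The black collar sits at (261,159), where predicted to about 1 px. The red clamp is at (230,280), clear of the fingers. I descend over the collar.

Run:
```python
from h import *
c=manip.calibration("wrist");print(ray(c,260.8,158.7,8))
plan((433.3,220.2,40,180),(433.3,220.2,20,180))
```

```text
[432.93617761 217.69479346   8.        ]
now t2.25 [432.9 216.5 226.3] yaw177.4 F [ 0.2 -0.3 -0.5] open85.1
[np.float64(-0.3), np.float64(3.7), np.float64(186.3)] turn -2.6 dist 186 rows 3.7
[np.float64(0.0), np.float64(0.0), np.float64(20.0)] turn 0.0 dist 20 rows 0.4
```

>>> {"method": "apply_moves", "body": {"deltas": [[[0,1,45],-1,85],[[0,2,90],-2,75],[[0,3,135],-2.6,75],[[0,3.5,175],-2.6,75],[[0,3.5,186],-2.6,75]]}}

```text
time_s: 2.75
ee_pos: [429.8, 215.1, 36.9]
tcp_rot: [0.004, 1.0, -0.002, -0.004]
ft_force: [-1.2, -0.1, 0.4]
opening: 74.8
finger_force: 0.0
```

>>> {"method": "apply_moves", "body": {"deltas": [[[0,0,10],0,75],[[0,0,20],0,75],[[0,0,20],0,75],[[0,0,20],0,45],[[0,0,20],0,45]], "grip_force": 40}}

```text
time_s: 3.25
ee_pos: [435.0, 218.2, 22.0]
tcp_rot: [0.003, 1.0, 0.0, 0.001]
ft_force: [-0.5, 1.5, -0.0]
opening: 47.3
finger_force: 0.0
```

>>> {"method": "apply_moves", "body": {"deltas": [[[0,0,0],0,45],[[0,0,0],0,45],[[0,0,0],0,45],[[0,0,0],0,45],[[0,0,0],0,45]]}}

```text
time_s: 3.75
ee_pos: [433.7, 217.8, 20.9]
tcp_rot: [0.003, 1.0, -0.0, -0.0]
ft_force: [0.6, 0.2, -0.1]
opening: 45.1
finger_force: 0.0
```

Run:
```python
from h import *
plan()
c=manip.calibration("wrist")
p,d=manip.grab_frame("wrist");cv2.imwrite("pics/w2.png",p[:,:,::-1])
print(proj(c,[433.5,219.5,16]),proj(c,[433.5,219.5,0]))
```

```text
now t3.75 [433.7 217.8  20.9] yaw179.7 F [ 0.6  0.2 -0.1] open45.1
[262.82792216 241.11650431] [262.56692531 228.49619642]
```

View pics/w2.png

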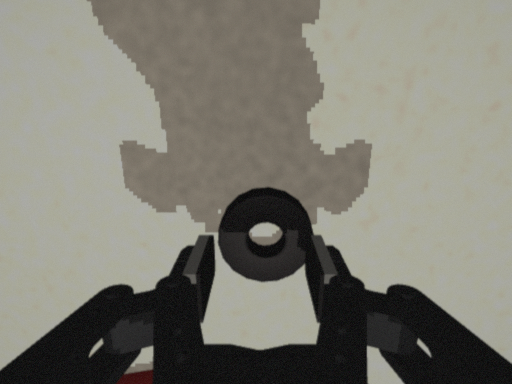

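The collar at (265,234) lies below or in front of the fingertips at (205,240) and (322,240), so it isn't gripped. I check the tip position by depth.

Run:
```python
from h import *
c=manip.calibration("wrist");p,d=manip.grab_frame("wrist")
K,R,t=c["camera_matrix"],c["R"],c["t"]
def W(u,v): return (R.T@(np.linalg.solve(K,[u,v,1.])*d[v,u]-t)).round(1)
for u,v in [(205,238),(205,250),(200,270),(195,300),(322,240),(325,260),(330,300),(230,234),(265,195),(265,265),(300,234)]:print(u,v,d[v,u],W(u,v))
plan()
```

```text
205 238 145.63258 [422.2 192.6  35. ]
205 250 135.30077 [422.5 194.4  45.9]
200 270 119.32686 [422.  195.3  62.5]
195 300 118.34976 [432.2 193.6  66.7]
322 240 144.80707 [423.  246.5  36. ]
325 260 127.29038 [422.8 244.2  54.2]
330 300 101.46985 [421.8 240.5  81. ]
230 234 166.07962 [429.4 202.2  15.8]
265 195 160.09709 [408.  220.7  15.3]
265 265 171.50134 [447.9 220.6  15.8]
300 234 166.02846 [429.5 239.1  15.8]
now t3.85 [433.7 217.8  20.8] yaw179.7 F [-0.1 -0.8  0.5] open44.8
```

Run:
```python
from h import *
c=manip.calibration("wrist");p,d=manip.grab_frame("wrist")
K,R,t=c["camera_matrix"],c["R"],c["t"]
v,u=np.mgrid[:384,:512];P=(np.linalg.solve(K,np.stack([u,v,np.ones_like(u)]).reshape(3,-1))*d.ravel()-t[:,None]);P=(R.T@P).T.reshape(384,512,3)
for col in (200,203,206,209,212,215,218):
    print(col,[(r,P[r,col].round(0).astype(int).tolist()) for r in range(204,250,6)])
m=(P[:,:,2]>8)&(P[:,:,2]<17)&(d>0);Q=P[m];print(Q.min(0),Q.max(0),Q.mean(0),len(Q))
```

```text
200 [(204, [418, 184, 0]), (210, [422, 184, 0]), (216, [426, 184, 0]), (222, [430, 183, -1]), (228, [433, 183, 0]), (234, [437, 183, -1]), (240, [422, 191, 37]), (246, [422, 192, 43])]
203 [(204, [419, 186, -1]), (210, [422, 186, -1]), (216, [426, 185, 0]), (222, [430, 185, -1]), (228, [433, 185, -1]), (234, [437, 185, -1]), (240, [422, 192, 37]), (246, [422, 193, 43])]
206 [(204, [418, 188, 0]), (210, [422, 187, -1]), (216, [426, 187, -1]), (222, [430, 187, -1]), (228, [433, 187, -1]), (234, [437, 186, -1]), (240, [422, 193, 37]), (246, [422, 194, 43])]
209 [(204, [418, 189, 0]), (210, [422, 189, -1]), (216, [426, 189, -2]), (222, [430, 188, -1]), (228, [433, 188, -1]), (234, [437, 188, -1]), (240, [422, 195, 36]), (246, [424, 195, 40])]
212 [(204, [419, 191, -2]), (210, [422, 191, -1]), (216, [426, 190, -1]), (222, [430, 190, -1]), (228, [434, 190, -1]), (234, [436, 190, 1]), (240, [425, 195, 32]), (246, [427, 195, 33])]
215 [(204, [418, 193, 0]), (210, [422, 192, -1]), (216, [426, 192, 0]), (222, [430, 192, -2]), (228, [434, 192, -1]), (234, [437, 192, -1]), (240, [441, 191, -1]), (246, [445, 191, -1])]
218 [(204, [419, 194, -1]), (210, [422, 194, 0]), (216, [425, 194, 0]), (222, [430, 194, -1]), (228, [427, 196, 13]), (234, [430, 196, 15]), (240, [433, 196, 15]), (246, [445, 193, -1])]
[407.31388067 124.78316943   8.00061628] [539.63259786 246.3975476   16.99298408] [433.35172957 218.37977095  14.65724864] 6012
```

Depth puts the actual fingertips at about z 32 while the TCP reads 21, so the tips sit higher than the spec suggests. I reopen and go lower in small steps, watching the force.

>>> {"method": "apply_moves", "body": {"deltas": [[[0,0,0],0,72],[[0,0,0],0,72],[[0,0,5],0,72],[[0,0,10],0,72],[[0,0,10],0,72]]}}

```text
time_s: 4.4
ee_pos: [432.9, 217.5, 9.9]
tcp_rot: [0.003, 1.0, -0.0, -0.001]
ft_force: [0.8, 0.9, -0.4]
opening: 71.8
finger_force: 0.0
```

>>> {"method": "apply_moves", "body": {"deltas": [[[0,0,3],0,72],[[0,0,6],0,72],[[0,0,9],0,72],[[0,0,9],0,72],[[0,0,9],0,72]]}}

```text
time_s: 4.9
ee_pos: [433.7, 217.8, 1.8]
tcp_rot: [0.003, 1.0, -0.0, -0.0]
ft_force: [0.8, -0.0, -0.1]
opening: 72.0
finger_force: 0.0
```

```bash
cat >> h.py <<'E'
def cloud(name="wrist"):
    c=manip.calibration(name);p,d=manip.grab_frame(name);K,R,t=c["camera_matrix"],c["R"],c["t"]
    v,u=np.mgrid[:384,:512];P=R.T@(np.linalg.solve(K,np.stack([u,v,np.ones_like(u)]).reshape(3,-1))*d.ravel()-t[:,None])
    return p,d,P.T.reshape(384,512,3)
def tips():
    s=manip.state();e=s["ee_pos"];p,d,P=cloud();a=yaw(s["tcp_rot"]);r=np.radians(a)
    D=P-e;fx=D[...,0]*np.cos(r)+D[...,1]*np.sin(r);fy=D[...,0]*np.sin(r)-D[...,1]*np.cos(r)
    for sg in(1,-1):
        m=(abs(fx-11)<1.5)&(sg*fy>15)&(sg*fy<60)&(d>0)&(D[...,2]>-25)&(P[...,2]>1.5)&(p.max(2)<90)
        if m.sum():print("finger",sg,"lowest z",np.percentile(P[...,2][m],1).round(1),"inner",abs(fy[m]).min().round(1),m.sum())
E
python3 - <<'E'
from h import *
plan();tips()
E
```

```text
now t4.90 [433.7 217.8   1.8] yaw179.7 F [ 0.8 -0.  -0.1] open72.0
finger 1 lowest z 14.8 inner 15.0 3842
finger -1 lowest z 15.0 inner 15.0 3745
```

```bash
sed -i 's/sg\*fy>15/sg*fy>30/' h.py
python3 - <<'E'
from h import *
tips()
E
```

```text
finger 1 lowest z 20.2 inner 30.8 3423
finger -1 lowest z 20.2 inner 31.0 3386
```

>>> {"method": "apply_moves", "body": {"deltas": [[[0,1,4],0,72],[[0,2,8],0,72],[[0,2,10.5],0,72],[[0,2,10.5],0,72],[[0,2,10.5],0,45]]}}

```text
time_s: 5.5
ee_pos: [433.6, 219.8, -8.8]
tcp_rot: [0.003, 1.0, -0.0, -0.0]
ft_force: [-0.0, 0.8, 0.2]
opening: 58.9
finger_force: 0.0
```

>>> {"method": "apply_moves", "body": {"deltas": [[[0,0,0],0,45],[[0,0,0],0,45],[[0,0,0],0,45],[[0,0,0],0,45]]}}

```text
time_s: 5.9
ee_pos: [434.9, 220.3, -7.3]
tcp_rot: [0.003, 1.0, 0.0, 0.001]
ft_force: [-1.3, 0.2, 9.4]
opening: 49.4
finger_force: 46.7
```

Run:
```python
from h import *
plan();p,d,P=cloud();m=(P[...,2]>12)&(P[...,2]<17.5)&(d>0)&(p.max(2)<90)&(abs(P[...,1]-220)<24)&(abs(P[...,0]-433)<40);Q=P[m];print(Q.min(0),Q.max(0))
```

```text
now t5.90 [434.9 220.3  -7.3] yaw179.7 F [-1.3  0.2  9.4] open49.4
[407.71503594 196.00725231  12.00211652] [459.19235664 243.98764544  17.37426111]
```

>>> {"method": "apply_moves", "body": {"deltas": [[[0,0,-10],0,45],[[0,0,-40],0,45],[[0,0,-85],0,45],[[0,0,-125],0,45],[[0,0,-157],0,45]], "grip_force": 60}}

```text
time_s: 6.45
ee_pos: [434.1, 219.9, 151.1]
tcp_rot: [0.003, 1.0, 0.0, 0.001]
ft_force: [0.6, 0.4, -1.0]
opening: 49.3
finger_force: 62.3
```

>>> {"method": "apply_moves", "body": {"deltas": [[[-20,-30,0],0,45],[[-48,-70,0],0,45],[[-76,-110,0],0,45],[[-104,-150,0],0,45],[[-138,-190,0],0,45]]}}

```text
time_s: 6.95
ee_pos: [569.4, 29.3, 148.8]
tcp_rot: [0.003, 1.0, 0.0, -0.0]
ft_force: [1.0, -0.1, -1.0]
opening: 49.1
finger_force: 62.3
```

>>> {"method": "apply_moves", "body": {"deltas": [[[0,0,0],0,45],[[0,0,0],0,45],[[0,0,0],0,45]]}}

```text
time_s: 7.25
ee_pos: [568.1, 31.8, 148.2]
tcp_rot: [0.002, 1.0, 0.0, -0.001]
ft_force: [0.1, 0.0, -2.1]
opening: 49.3
finger_force: 62.4
```

Run:
```python
from h import *
plan();p,d,P=cloud();cv2.imwrite("pics/w3.png",p[:,:,::-1])
np.savez("pics/w3.npz",P=P,d=d)
X,Y,Z=P[...,0],P[...,1],P[...,2]
m=(d>0)&(abs(X-573)<35)&(abs(Y+65)<30)
for a,b in((72,80),(60,72),(45,60)):
    q=P[m&(Z>a)&(Z<b)];print("post",a,len(q),q.mean(0) if len(q) else 0,q.min(0) if len(q) else 0,q.max(0) if len(q) else 0)
c=manip.calibration("wrist");print(proj(c,[573,-65,77]))
# collar held
e=manip.state()["ee_pos"];m=(d>0)&(abs(X-e[0])<32)&(abs(Y-e[1])<23)&(Z>e[2]+10)&(Z<e[2]+32)&(p.max(2)<110);q=P[m]
print("collar",len(q),q.min(0),q.max(0),np.percentile(q[:,2],[5,50,95]))
```

```text
now t7.25 [568.1  31.8 148.2] yaw179.7 F [ 0.1  0.  -2.1] open49.3
post 72 279 [574.11608455 -63.78407614  75.03207462] [568.06496819 -71.95083327  72.01967119] [582.05922779 -57.32380148  77.59730399]
post 60 179 [571.51074214 -61.19820987  66.97077337] [567.08655476 -72.77310545  60.07787587] [582.76303883 -57.14079074  71.94832566]
post 45 171 [571.59858557 -61.08061656  52.61210995] [566.99173781 -85.1390976   45.03664155] [607.92633218 -56.93575261  59.96780306]
[127.75610012 206.96428283]
collar 8710 [541.18794468   9.13121121 158.33128882] [592.85017984  55.07173314 172.41452979] [161.99222621 170.38850339 171.43103033]
```

View pics/w3.png

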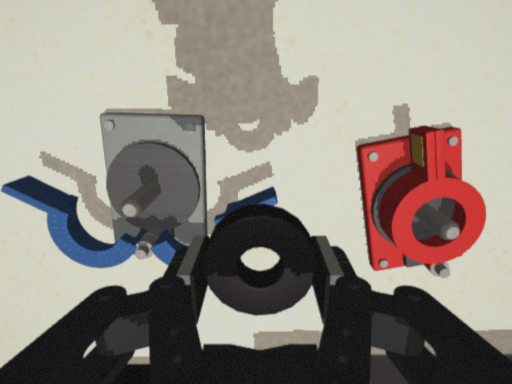

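The wrist view shows the post tip at (131,209), with the collar held flat at (260,260), bore at (260,258). The red clamp is on the right at (430,215). I fit the centres of the bore and the post.

```bash
cat >> h.py <<'E'
def circ(q):
    A=np.c_[2*q[:,:2],np.ones(len(q))];s=np.linalg.lstsq(A,(q[:,:2]**2).sum(1),rcond=None)[0];return s[:2],np.sqrt(s[2]+s[:2]@s[:2])
def heldcollar(P,d,e,r,zt):
    # points of collar top face: bore centre via convex edge of the hole mask, in the TCP-relative frame
    m=(d>0)&(np.hypot(P[...,0]-e[0],P[...,1]-e[1])<r+4)&(abs(P[...,2]-e[2]-zt)<2.5)&(abs(P[...,1]-e[1])<r-3)
    q=P[m];A=np.c_[q[:,:2]-e[:2],np.ones(len(q))];k=np.linalg.lstsq(A,q[:,2],rcond=None)[0]
    h=[c for c in cv2.findContours(m.astype(np.uint8),cv2.RETR_CCOMP,1)[0]]
    for c in h:
        if 60<len(c)+40 and cv2.contourArea(c)>200:
            pts=P[c[:,0,1],c[:,0,0]];pts=pts[abs(pts[:,2]-e[2]-zt)<3];print("contour",cv2.contourArea(c),"centre-rel-TCP",(circ(pts)[0]-e[:2]).round(2),"r",circ(pts)[1].round(1))
    print("tilt",k[:2].round(3),"ztop-rel",k[2].round(1),len(q))
E
python3 - <<'E'
from h import *
f=np.load("pics/w3.npz");P,d=f["P"],f["d"];e=manip.state()["ee_pos"]
heldcollar(P,d,e,26,23)
q=P[(d>0)&(np.hypot(P[...,0]-575,P[...,1]+65)<9)&(P[...,2]>75.8)];print("post top",len(q),q.mean(0),(q.min(0)+q.max(0))/2)
m=(d>0)&(np.hypot(P[...,0]-575,P[...,1]+65)<55)&(abs(P[...,2]-24)<2.5);q=P[m];print("seat",len(q),q.min(0),q.max(0),q[:,2].mean())
m=(d>0)&(abs(P[...,0]-560)<80)&(abs(P[...,1]+65)<60)&(abs(P[...,2]-16)<2.5);
ys,xs=np.nonzero(m);r=cv2.minAreaRect(P[m][:,:2].astype(np.float32));print("base",r,P[m][:,0].min(),P[m][:,1].min(),P[m][:,1].max())
E
```

```text
contour 8576.0 centre-rel-TCP [-1.09 -0.25] r 24.8
contour 1406.0 centre-rel-TCP [-0.95 -0.51] r 10.2
tilt [-0.002  0.001] ztop-rel 170.5 7361
post top 108 [574.86893096 -65.07294155  76.52118891] [574.73567946 -64.86743758  76.72808854]
seat 5611 [ 533.43632537 -106.6245058    21.51059209] [625.87976026 -23.19273955  26.47586849] 23.176945693628408
base ((572.282958984375, -64.92008972167969), (89.57466888427734, 124.49808502197266), 88.10951232910156) 509.42470224934294 -111.11286320437226 -18.217294445964715
```

>>> {"method": "apply_moves", "body": {"deltas": [[[-2,-25,0],0,45],[[-4,-55,0],0,45],[[-6,-80,0],0,45],[[-8,-96.5,0],0,45],[[-8,-96.5,0],0,45]]}}

```text
time_s: 7.8
ee_pos: [576.7, -66.2, 148.6]
tcp_rot: [0.003, 1.0, -0.0, 0.0]
ft_force: [-0.6, 1.3, -0.8]
opening: 49.1
finger_force: 62.5
```

>>> {"method": "apply_moves", "body": {"deltas": [[[0,0,20],0,45],[[0,0,40],0,45],[[0,0,55],0,45],[[0,0,55],0,45],[[0,0,55],0,45]]}}

```text
time_s: 8.3
ee_pos: [576.4, -64.3, 93.6]
tcp_rot: [0.002, 1.0, 0.0, -0.0]
ft_force: [0.3, 0.4, -0.1]
opening: 49.5
finger_force: 62.5
```

Run:
```python
from h import *
plan((576,-64.6,85,179.7),(576,-64.6,18,179.7));p,d,P=cloud();heldcollar(P,d,manip.state()["ee_pos"],26,23)
m=(d>0)&(np.hypot(P[...,0]-575,P[...,1]+65)<9)&(P[...,2]>74)&(P[...,2]<79);print(m.sum(),P[m].mean(0),P[m].min(0),P[m].max(0))
plan()
```

```text
now t8.30 [576.4 -64.3  93.6] yaw179.8 F [ 0.3  0.4 -0.1] open49.5
[np.float64(0.4), np.float64(-0.3), np.float64(8.6)] turn 0.1 dist 9 rows 0.2
[np.float64(0.0), np.float64(0.0), np.float64(67.0)] turn 0.0 dist 67 rows 1.3
contour 8479.5 centre-rel-TCP [-1.84  0.17] r 24.8
contour 1469.0 centre-rel-TCP [-1.81  0.33] r 10.4
tilt [-0.003  0.001] ztop-rel 115.9 7080<stdin>:3: RuntimeWarning: Mean of empty slice.
  ret = um.true_divide(
Traceback (most recent call last):
ValueError: zero-size array to reduction operation minimum which has no identity
```

>>> {"method": "apply_moves", "body": {"deltas": [[[0,-0.6,6],0,45],[[0,-0.6,14],0,45],[[0,-0.6,20],0,45],[[0,-0.6,26],0,45],[[0,-0.6,32],0,45]]}}

```text
time_s: 8.85
ee_pos: [576.5, -66.1, 60.7]
tcp_rot: [0.003, 1.0, 0.0, -0.0]
ft_force: [0.2, 0.4, -0.4]
opening: 49.3
finger_force: 62.5
```

>>> {"method": "apply_moves", "body": {"deltas": [[[0,0,4],0,45],[[0,0,9],0,45],[[0,0,14],0,45],[[0,0,14],0,45],[[0,0,14],0,45]]}}

```text
time_s: 9.35
ee_pos: [576.7, -66.1, 47.3]
tcp_rot: [0.003, 1.0, -0.0, -0.0]
ft_force: [-0.3, 0.5, -0.4]
opening: 48.9
finger_force: 62.5
```

No contact force, and the collar is well down the post. I keep lowering.

>>> {"method": "apply_moves", "body": {"deltas": [[[0,0,6],0,45],[[0,0,12],0,45],[[0,0,18],0,45],[[0,0,23],0,45],[[0,0,26],0,45]]}}

```text
time_s: 9.85
ee_pos: [576.2, -66.0, 20.5]
tcp_rot: [0.003, 1.0, 0.0, -0.001]
ft_force: [-0.8, 0.5, 0.2]
opening: 49.1
finger_force: 62.5
```

>>> {"method": "apply_moves", "body": {"deltas": [[[0,0,0],0,45],[[0,0,1],0,45],[[0,0,2],0,45],[[0,0,2.5],0,45],[[0,0,2.5],0,45]]}}

```text
time_s: 10.35
ee_pos: [576.8, -66.1, 19.0]
tcp_rot: [0.003, 1.0, -0.0, 0.0]
ft_force: [0.1, 0.3, -0.6]
opening: 49.3
finger_force: 62.5
```

Run:
```python
from h import *
plan();p,d,P=cloud();heldcollar(P,d,manip.state()["ee_pos"],26,23)
plan()
```

```text
now t10.35 [576.8 -66.1  19. ] yaw179.7 F [ 0.1  0.3 -0.6] open49.3
contour 5894.0 centre-rel-TCP [-2.57 -0.09] r 21.4
tilt [0. 0.] ztop-rel 41.3 6269
now t10.40 [576.8 -66.1  19. ] yaw179.7 F [-0.5  0.3 -1.3] open49.2
```

>>> {"method": "apply_moves", "body": {"deltas": [[[0,0,0.7],0,45],[[0,0,1.2],0,45],[[0,0,1.2],0,45]]}}

```text
time_s: 10.7
ee_pos: [576.7, -66.1, 17.6]
tcp_rot: [0.003, 1.0, -0.0, -0.0]
ft_force: [0.4, -0.7, -0.9]
opening: 49.3
finger_force: 62.5
```

>>> {"method": "apply_moves", "body": {"deltas": [[[0,0,0.4],0,45],[[0,0,0.8],0,45],[[0,0,0.8],0,45]]}}

```text
time_s: 11.0
ee_pos: [576.8, -66.1, 17.0]
tcp_rot: [0.003, 1.0, -0.0, 0.0]
ft_force: [-0.6, 0.6, -0.7]
opening: 48.9
finger_force: 63.1
```

>>> {"method": "apply_moves", "body": {"deltas": [[[0,0,0.5],0,45],[[0,0,1],0,45],[[0,0,1],0,45]]}}

```text
time_s: 11.3
ee_pos: [576.8, -66.1, 16.9]
tcp_rot: [0.003, 1.0, -0.0, 0.0]
ft_force: [-2.8, 0.3, 7.5]
opening: 49.1
finger_force: 67.1
```

Run:
```python
from h import *
plan();p,d,P=cloud();heldcollar(P,d,manip.state()["ee_pos"],26,24)
```

```text
now t11.30 [576.8 -66.1  16.9] yaw179.7 F [-2.8  0.3  7.5] open49.1
contour 5665.0 centre-rel-TCP [-2.37 -0.14] r 21.3
tilt [-0.001 -0.001] ztop-rel 39.4 5693
```

The collar is home (contact at 7.5 N, top at about 40 mm, level). I release, rise and go to the brass collar.

>>> {"method": "apply_moves", "body": {"deltas": [[[0,0,0],0,62],[[0,0,0],0,62],[[0,0,0],0,62],[[0,0,-20],0,62],[[0,0,-50],0,62]]}}

```text
time_s: 11.85
ee_pos: [574.6, -65.6, 64.2]
tcp_rot: [0.003, 1.0, 0.001, -0.003]
ft_force: [0.5, -0.4, -0.2]
opening: 61.9
finger_force: 0.0
```

>>> {"method": "apply_moves", "body": {"deltas": [[[0,0,-45],0,62],[[0,0,-75],0,62],[[0,0,-90],0,62],[[0,0,-90],0,62]]}}

```text
time_s: 12.25
ee_pos: [578.9, -66.5, 158.7]
tcp_rot: [0.003, 1.0, -0.001, 0.003]
ft_force: [0.5, 0.1, -0.3]
opening: 62.1
finger_force: 0.0
```

>>> {"method": "apply_moves", "body": {"deltas": [[[25,-32,0],0,62],[[55,-68,0],0,62],[[90,-108,0],0,62],[[120,-145,0],0,62],[[131,-160,0],0,62]]}}

```text
time_s: 12.75
ee_pos: [441.3, -227.2, 154.2]
tcp_rot: [0.004, 1.0, 0.0, -0.002]
ft_force: [0.6, 0.4, -0.2]
opening: 62.1
finger_force: 0.0
```

>>> {"method": "apply_moves", "body": {"deltas": [[[0,0,0],0,62],[[0,0,0],0,62],[[0,0,0],0,62]]}}

```text
time_s: 13.05
ee_pos: [445.3, -224.4, 155.2]
tcp_rot: [0.002, 1.0, 0.0, -0.0]
ft_force: [0.6, -0.4, 0.1]
opening: 62.2
finger_force: 0.0
```

Run:
```python
from h import *
s=manip.state();p,d,P=cloud();cv2.imwrite("pics/w4.png",p[:,:,::-1])
h=cv2.cvtColor(p,cv2.COLOR_RGB2HSV);m=(d>0)&(h[...,0]<40)&(h[...,1]>90)&(abs(P[...,2]-15.5)<2)&(np.hypot(P[...,0]-445,P[...,1]+226)<40)
q=P[m];print(len(q),(q.min(0)+q.max(0))/2,q.max(0)-q.min(0))
a,b=((q.min(0)+q.max(0))/2)[:2]
plan((a,b,40,180),(a,b,-4,180))
p,d,P=cloud("top");m=(d>0)&(np.hypot(P[...,0]-575,P[...,1]+65)<28)&(P[...,2]>30);q=P[m];print("wide top view",len(q),(q.min(0)+q.max(0))/2,q.max(0)-q.min(0),np.median(q[:,2]))
cv2.imwrite("pics/top1.png",p[:,:,::-1])
```

```text
694 [ 442.92770466 -224.88808971   15.27993792] [34.699394  33.8634746  3.4947956]
now t13.10 [ 445.4 -224.4  155.3] yaw179.8 F [-0.8 -0.2  0.4] open62.2
[np.float64(2.5), np.float64(-0.5), np.float64(115.3)] turn -0.2 dist 115 rows 2.3
[np.float64(0.0), np.float64(0.0), np.float64(44.0)] turn 0.0 dist 44 rows 0.9
wide top view 269 [577.75761286 -66.09595441  55.12985037] [49.28201032 49.85798941 50.04113482] 41.47724674996159
```

>>> {"method": "apply_moves", "body": {"deltas": [[[2,-0.5,35],0,62],[[2,-0.5,70],0,62],[[2,-0.5,100],0,62],[[2,-0.5,125],0,62],[[2,-0.5,135],0,62]]}}

```text
time_s: 13.65
ee_pos: [441.8, -224.0, 18.5]
tcp_rot: [0.002, 1.0, 0.001, -0.002]
ft_force: [-0.7, 0.5, -0.2]
opening: 62.4
finger_force: 0.0
```

>>> {"method": "apply_moves", "body": {"deltas": [[[0,0,8],0,62],[[0,0,16],0,62],[[0,0,24],0,62],[[0,0,24],0,62],[[0,0,24],0,62]]}}

```text
time_s: 14.15
ee_pos: [443.2, -226.1, -2.7]
tcp_rot: [0.003, 1.0, -0.0, 0.0]
ft_force: [-0.1, 0.2, -0.1]
opening: 61.9
finger_force: 0.0
```

Run:
```python
from h import *
plan();tips()
```

```text
now t14.15 [ 443.2 -226.1   -2.7] yaw179.7 F [-0.1  0.2 -0.1] open61.9
finger 1 lowest z 12.8 inner 30.0 3941
finger -1 lowest z 13.2 inner 30.0 3936
```

>>> {"method": "apply_moves", "body": {"deltas": [[[0,0,1.5],0,45],[[0,0,1.5],0,28],[[0,0,1.5],0,28],[[0,0,1.5],0,28],[[0,0,1.5],0,28]], "grip_force": 40}}

```text
time_s: 14.7
ee_pos: [443.4, -226.2, -4.1]
tcp_rot: [0.003, 1.0, -0.0, 0.0]
ft_force: [-0.2, -0.1, 5.1]
opening: 33.7
finger_force: 40.4
```

>>> {"method": "apply_moves", "body": {"deltas": [[[0,0,0],0,28],[[0,0,0],0,28],[[0,0,0],0,28]]}}

```text
time_s: 15.0
ee_pos: [443.3, -226.2, -4.1]
tcp_rot: [0.003, 1.0, -0.0, 0.0]
ft_force: [-0.4, 0.3, 5.5]
opening: 33.3
finger_force: 40.5
```

>>> {"method": "apply_moves", "body": {"deltas": [[[0,0,-10],0,28],[[0,0,-45],0,28],[[0,0,-90],0,28],[[0,0,-130],0,28],[[0,0,-152],0,28]], "grip_force": 60}}

```text
time_s: 15.5
ee_pos: [443.9, -226.6, 151.1]
tcp_rot: [0.003, 1.0, -0.001, 0.002]
ft_force: [0.3, -1.0, -0.8]
opening: 33.0
finger_force: 59.9
```

>>> {"method": "apply_moves", "body": {"deltas": [[[-25,32,0],0,28],[[-55,66,0],0,28],[[-85,105,0],0,28],[[-115,140,0],0,28],[[-132,160,0],0,28]]}}

```text
time_s: 16.0
ee_pos: [577.0, -63.6, 147.4]
tcp_rot: [0.001, 1.0, 0.0, 0.0]
ft_force: [-0.2, -0.8, -0.8]
opening: 33.2
finger_force: 59.9
```

>>> {"method": "apply_moves", "body": {"deltas": [[[0,0,0],0,28],[[0,0,0],0,28],[[0,0,15],0,28],[[0,0,30],0,28],[[0,0,45],0,28]]}}

```text
time_s: 16.5
ee_pos: [574.5, -67.9, 102.1]
tcp_rot: [0.004, 1.0, -0.0, -0.0]
ft_force: [0.1, -0.1, -0.9]
opening: 32.8
finger_force: 59.9
```

>>> {"method": "apply_moves", "body": {"deltas": [[[0,0,0],0,28],[[0,0,0],0,28],[[0,0,0],0,28]]}}

```text
time_s: 16.8
ee_pos: [576.0, -67.3, 103.4]
tcp_rot: [0.003, 1.0, -0.0, 0.001]
ft_force: [-0.7, -0.3, -1.3]
opening: 33.2
finger_force: 59.9
```

Run:
```python
from h import *
plan();p,d,P=cloud();cv2.imwrite("pics/w5.png",p[:,:,::-1]);e=manip.state()["ee_pos"]
heldcollar(P,d,e,18,20)
m=(d>0)&(np.hypot(P[...,0]-575,P[...,1]+65)<9)&(P[...,2]>60)&(P[...,2]<79);print(m.sum())
```

```text
now t16.80 [576.  -67.3 103.4] yaw179.7 F [-0.7 -0.3 -1.3] open33.2
contour 3723.5 centre-rel-TCP [-0.6  -0.07] r 16.8
contour 1343.5 centre-rel-TCP [-0.62 -0.21] r 10.2
tilt [-0.     0.001] ztop-rel 122.4 2521
350
```

View pics/w5.png

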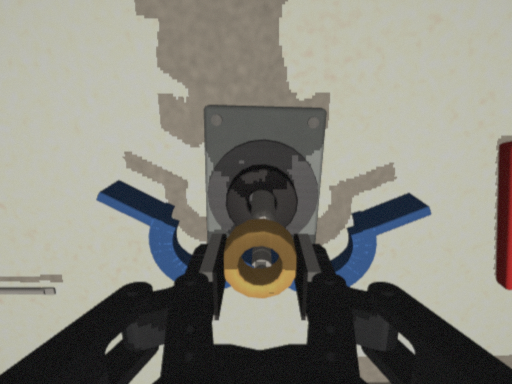

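The brass collar is held level at (260,258), the post is behind it at (263,205), and the black collar sits on the seat at (262,195).

Run:
```python
from h import *
p,d,P=cloud();e=manip.state()["ee_pos"]
for a in(45,52,58,64,70):
    m=(d>0)&(np.hypot(P[...,0]-575,P[...,1]+65)<12)&(abs(P[...,2]-a)<3);q=P[m]
    if len(q)>10:print(a,len(q),"xmin",np.percentile(q[:,0],2),"y",np.percentile(q[:,1],[1,99]),circ(q))
m=(d>0)&(np.hypot(P[...,0]-575,P[...,1]+65)<30)&(abs(P[...,2]-39.5)<1.5);q=P[m];print("wide",len(q),q.min(0),q.max(0))
```

```text
45 65 xmin 567.2812881209775 y [-73.17268964 -57.78397579] (array([575.18274053, -65.29782793]), np.float64(7.692925795134699))
52 67 xmin 567.267745986818 y [-72.96726735 -57.57742084] (array([575.33215384, -65.26031991]), np.float64(7.766515086032805))
58 72 xmin 567.4847581149423 y [-72.81263388 -57.70426075] (array([575.31937335, -65.23783676]), np.float64(7.7462758581552125))
64 75 xmin 567.438527507805 y [-72.68389538 -57.57523026] (array([575.30839621, -65.28850892]), np.float64(7.742636308372761))
70 144 xmin 567.4708976975769 y [-72.883212 -57.822287] (array([574.90816044, -65.28455069]), np.float64(7.122970628823084))
wide 2435 [549.94649643 -91.24825691  38.00029672] [594.03649866 -40.76897859  40.90633153]
```

>>> {"method": "apply_moves", "body": {"deltas": [[[0,2.1,0],0,28],[[0,2.1,6],0,28],[[0,2.1,14],0,28],[[0,2.1,20],0,28],[[0,2.1,22],0,28]]}}

```text
time_s: 17.4
ee_pos: [574.7, -64.2, 78.9]
tcp_rot: [0.003, 1.0, 0.0, -0.001]
ft_force: [-0.3, -0.2, -0.4]
opening: 33.1
finger_force: 59.9
```

>>> {"method": "apply_moves", "body": {"deltas": [[[0,0,5],0,28],[[0,0,10],0,28],[[0,0,15],0,28],[[0,0,20],0,28],[[0,0,22],0,28]]}}

```text
time_s: 17.9
ee_pos: [575.3, -64.4, 57.7]
tcp_rot: [0.003, 1.0, 0.0, -0.0]
ft_force: [0.1, 0.8, -1.1]
opening: 32.6
finger_force: 59.9
```

Bottom is now at about 61 mm, on the post, with no force. Continuing.

>>> {"method": "apply_moves", "body": {"deltas": [[[0,-0.6,5],0,28],[[0,-0.6,10],0,28],[[0,-0.6,14],0,28],[[0,-0.6,17.5],0,28],[[0,-0.6,17.5],0,28]]}}

```text
time_s: 18.4
ee_pos: [575.2, -65.0, 40.2]
tcp_rot: [0.003, 1.0, 0.0, -0.001]
ft_force: [0.4, -0.5, -1.6]
opening: 33.0
finger_force: 59.9
```

>>> {"method": "apply_moves", "body": {"deltas": [[[0,0,0.8],0,28],[[0,0,1.6],0,28],[[0,0,1.6],0,28]]}}

```text
time_s: 18.7
ee_pos: [575.8, -65.1, 39.3]
tcp_rot: [0.003, 1.0, -0.0, 0.0]
ft_force: [0.6, 1.0, -0.5]
opening: 32.9
finger_force: 59.9
```

>>> {"method": "apply_moves", "body": {"deltas": [[[0,0,0.5],0,28],[[0,0,1],0,28],[[0,0,1],0,28]]}}

```text
time_s: 19.0
ee_pos: [575.7, -65.1, 38.3]
tcp_rot: [0.003, 1.0, -0.0, 0.0]
ft_force: [-0.5, -0.9, -0.6]
opening: 32.9
finger_force: 59.9
```

Run:
```python
from h import *
plan();p,d,P=cloud();heldcollar(P,d,manip.state()["ee_pos"],18,20)
```

```text
now t19.00 [575.7 -65.1  38.3] yaw179.7 F [-0.5 -0.9 -0.6] open32.9
contour 1843.5 centre-rel-TCP [-0.57  0.03] r 15.0
tilt [0.001 0.001] ztop-rel 57.4 2173
```

>>> {"method": "apply_moves", "body": {"deltas": [[[0,0,0.6],0,28],[[0,0,1.2],0,28],[[0,0,1.2],0,28]]}}

```text
time_s: 19.35
ee_pos: [575.7, -65.1, 37.0]
tcp_rot: [0.003, 1.0, -0.0, -0.0]
ft_force: [-1.0, 0.0, -0.6]
opening: 33.3
finger_force: 59.9
```

>>> {"method": "apply_moves", "body": {"deltas": [[[0,0,0.4],0,28],[[0,0,0.8],0,28],[[0,0,0.8],0,28]]}}

```text
time_s: 19.65
ee_pos: [575.7, -65.1, 36.2]
tcp_rot: [0.003, 1.0, -0.0, -0.0]
ft_force: [0.3, 0.7, -0.7]
opening: 33.0
finger_force: 59.9
```

>>> {"method": "apply_moves", "body": {"deltas": [[[0,0,0.5],0,28],[[0,0,0.9],0,28],[[0,0,0.9],0,28]]}}

```text
time_s: 19.95
ee_pos: [575.8, -65.1, 36.0]
tcp_rot: [0.003, 1.0, -0.0, 0.0]
ft_force: [-2.1, 0.5, 5.8]
opening: 33.3
finger_force: 60.6
```

Seated with contact. I release, rise and move to the left side of the clamp, then measure the hinge, ears and collars.

>>> {"method": "apply_moves", "body": {"deltas": [[[0,0,0],0,50],[[0,0,0],0,50],[[0,0,0],0,50],[[0,0,-20],0,50],[[0,0,-50],0,50]]}}

```text
time_s: 20.45
ee_pos: [573.7, -64.7, 83.7]
tcp_rot: [0.003, 1.0, 0.001, -0.002]
ft_force: [0.7, -0.1, -0.6]
opening: 49.9
finger_force: 0.0
```

>>> {"method": "apply_moves", "body": {"deltas": [[[0,0,-35],0,20],[[0,0,-50],0,0],[[0,30,-50],0,0],[[0,70,-50],0,0],[[0,105,-50],0,0]]}}

```text
time_s: 20.95
ee_pos: [576.4, 41.0, 135.6]
tcp_rot: [0.003, 1.0, 0.0, 0.0]
ft_force: [-0.2, 0.5, -0.3]
opening: -0.4
finger_force: 0.0
```

>>> {"method": "apply_moves", "body": {"deltas": [[[0,0,0],0,0],[[0,0,0],0,0],[[0,0,0],0,0]]}}

```text
time_s: 21.25
ee_pos: [576.3, 39.2, 135.2]
tcp_rot: [0.003, 1.0, -0.0, -0.0]
ft_force: [0.1, -0.5, 0.1]
opening: -0.2
finger_force: 0.0
```

```bash
cat >> h.py <<'E'
def ears(hx=619,hy=-65.2,yw=0,name="wrist"):
    p,d,P=cloud(name);h=cv2.cvtColor(p,cv2.COLOR_RGB2HSV)
    b=(d>0)&(h[...,0]>95)&(h[...,0]<130)&(h[...,1]>120)&(abs(P[...,2]-57)<3)
    rx=hx-P[...,0];ry=P[...,1]-hy;r=np.hypot(rx,ry)
    for sg,n in((1,"left"),(-1,"right")):
        m=b&(r>85)&(r<125)&(sg*ry>-5)
        if m.sum()>5:
            q=P[m];v=q[:,:2].mean(0)-[hx,hy];e=q[np.argmax(r[m])];a=np.arctan2(sg*v[1],-v[0])
            print(n,m.sum(),"ear-top mean",q.mean(0).round(1),"end",e.round(1),"angle of mid-line %.3f open ~%.3f"%(a,a-3.5/np.hypot(*v)))
    return p,d,P
E
python3 - <<'E'
from h import *
plan();p,d,P=ears();cv2.imwrite("pics/w6.png",p[:,:,::-1])
m=(d>0)&(np.hypot(P[...,0]-619,P[...,1]+65)<8)&(P[...,2]>60)&(P[...,2]<68);q=P[m];print("pin",len(q),q.mean(0) if len(q) else 0)
m=(d>0)&(np.hypot(P[...,0]-575,P[...,1]+65)<30)
for z in(39.5,55.3):
    q=P[m&(abs(P[...,2]-z)<1.5)];print(z,len(q),q.min(0).round(1),q.max(0).round(1),np.median(q[:,2]))
ears(name="top")
tips()
E
```

```text
now t21.25 [576.3  39.2 135.2] yaw179.7 F [ 0.1 -0.5  0.1] open-0.2
left 370 ear-top mean [580.8  29.3  56.1] end [572.8  43.9  55.9] angle of mid-line 1.186 open ~1.152
right 219 ear-top mean [ 575.6 -148.8   56. ] end [ 568.2 -156.7   54.3] angle of mid-line 1.092 open ~1.055
pin 124 [618.5851247  -66.11544437  62.74629747]
39.5 1033 [550.4 -91.6  38. ] [600.6 -40.5  41. ] 39.1297264648381
55.3 871 [558.3 -82.4  53.8] [593.1 -47.6  56.8] 55.03874927990062
right 20 ear-top mean [ 574.2 -156.7   57.5] end [ 565.  -170.2   57.6] angle of mid-line 1.116 open ~1.081
finger 1 lowest z 190.9 inner 30.0 4329
finger -1 lowest z 191.0 inner 30.0 4271
```

View pics/w6.png

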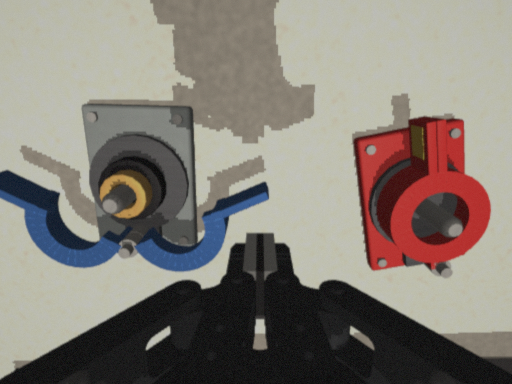

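Both collars read home: brass top 55.0 mm and black top 39.1 mm in the camera, which reads about 0.7 mm low, and both are centred on the post. Next I plan the pushing arcs with the fingers shut.

```bash
cat >> h.py <<'E'
def pt(a,o,z,sg,r=108,H=(618.7,-65.5)):
    return (H[0]-r*np.cos(a)+o*np.sin(a),H[1]+sg*(r*np.sin(a)+o*np.cos(a)),z,180)
E
python3 - <<'E'
from h import *
p,d,P=cloud();print("tip",P[238:262:4,260].round(1).tolist())
s=[pt(1.15,45,135,1),pt(1.15,45,28,1)]+[pt(a,20,28,1) for a in(1.0,.8,.6,.4,.25,.1)]+[pt(.1,40,28,1),pt(.1,40,110,1)]
for w in s:print(np.round(w,1))
plan(*s)
E
```

```text
tip [[564.6, 39.0, 150.0], [565.0, 39.0, 153.2], [565.0, 39.0, 157.1], [565.4, 39.0, 160.0], [565.2, 39.0, 163.8], [564.9, 39.0, 167.6]]
[615.7  51.5 135.  180. ]
[615.7  51.5  28.  180. ]
[577.2  36.2  28.  180. ]
[557.8  25.9  28.  180. ]
[540.9  12.   28.  180. ]
[527.  -5.  28. 180.]
[519.  -19.4  28.  180. ]
[513.2 -34.8  28.  180. ]
[515.2 -14.9  28.  180. ]
[515.2 -14.9 110.  180. ]
now t21.45 [576.3  38.9 135.3] yaw179.6 F [-0.3  0.2 -0.2] open0.5
[np.float64(-39.2), np.float64(12.8), np.float64(0.3)] turn -0.4 dist 41 rows 0.8
[np.float64(0.0), np.float64(0.0), np.float64(107.0)] turn 0.0 dist 107 rows 2.1
[np.float64(38.5), np.float64(-15.3), np.float64(-0.0)] turn 0.0 dist 41 rows 0.8
[np.float64(19.4), np.float64(-10.3), np.float64(-0.0)] turn 0.0 dist 22 rows 0.4
[np.float64(16.9), np.float64(-13.9), np.float64(-0.0)] turn 0.0 dist 22 rows 0.4
[np.float64(13.8), np.float64(-17.0), np.float64(-0.0)] turn 0.0 dist 22 rows 0.4
[np.float64(8.0), np.float64(-14.4), np.float64(-0.0)] turn 0.0 dist 16 rows 0.3
[np.float64(5.8), np.float64(-15.4), np.float64(-0.0)] turn 0.0 dist 16 rows 0.3
[np.float64(-2.0), np.float64(19.9), np.float64(-0.0)] turn 0.0 dist 20 rows 0.4
[np.float64(0.0), np.float64(0.0), np.float64(-82.0)] turn 0.0 dist 82 rows 1.6
```

Shut, the tip is 14 mm above the TCP, so I push at TCP z of about 20.

>>> {"method": "apply_moves", "body": {"deltas": [[[-39,13,0],0,0],[[-39,13,0],0,0],[[-39,13,40],0,0],[[-39,13,80],0,0],[[-39,13,113],0,0]]}}

```text
time_s: 21.95
ee_pos: [615.0, 52.0, 20.8]
tcp_rot: [0.003, 1.0, -0.0, -0.0]
ft_force: [-0.3, -0.9, -0.2]
opening: -0.2
finger_force: 0.0
```

>>> {"method": "apply_moves", "body": {"deltas": [[[0,0,2],0,0],[[0,0,2],0,0],[[13,-5,2],0,0],[[26,-10,2],0,0],[[38,-15,2],0,0]]}}

```text
time_s: 22.45
ee_pos: [579.8, 37.4, 23.7]
tcp_rot: [0.003, 1.0, -0.0, 0.003]
ft_force: [1.4, 0.1, -0.6]
opening: 0.2
finger_force: 0.4
```

>>> {"method": "apply_moves", "body": {"deltas": [[[10,-5,0],0,0],[[19,-10,0],0,0],[[28,-17,0],0,0],[[36,-24,0],0,0],[[36,-24,0],0,0]]}}

```text
time_s: 22.95
ee_pos: [540.0, 13.2, 20.7]
tcp_rot: [0.003, 1.0, -0.0, -0.0]
ft_force: [0.5, 0.5, 0.7]
opening: -0.1
finger_force: 0.0
```

Run:
```python
from h import *
ears();plan()
```

```text
left 863 ear-top mean [529.3  -3.8  56.1] end [521.2   3.5  54.2] angle of mid-line 0.600 open ~0.568
now t23.00 [540.5  13.6  20.6] yaw179.7 F [ 1.3 -0.3 -0.2] open-0.3
```

The left half follows, now at about 0.57 rad.

>>> {"method": "apply_moves", "body": {"deltas": [[[7,-9,0],0,0],[[14,-17,0],0,0],[[18,-25,0],0,0],[[22,-32,0],0,0],[[22,-32,0],0,0]]}}

```text
time_s: 23.5
ee_pos: [518.1, -18.9, 20.2]
tcp_rot: [0.003, 1.0, -0.0, -0.001]
ft_force: [0.1, 0.2, -0.1]
opening: -0.4
finger_force: 0.0
```

>>> {"method": "apply_moves", "body": {"deltas": [[[3,-8,0],0,0],[[5,-15,0],0,0],[[5,-15,0],0,0]]}}

```text
time_s: 23.8
ee_pos: [513.7, -33.7, 20.3]
tcp_rot: [0.003, 1.0, -0.0, -0.0]
ft_force: [-0.2, -0.7, -0.1]
opening: 0.2
finger_force: 0.0
```

>>> {"method": "apply_moves", "body": {"deltas": [[[-2,20,0],0,0],[[-2,20,-20],0,0],[[-2,20,-60],0,0],[[-2,20,-100],0,0],[[-2,20,-110],0,0]]}}

```text
time_s: 24.3
ee_pos: [519.0, -13.1, 134.8]
tcp_rot: [0.002, 1.0, -0.001, 0.004]
ft_force: [1.0, 0.9, 0.1]
opening: -0.2
finger_force: 0.0
```

Run:
```python
from h import *
ears()
s=[(560,-66,130,180),pt(1.06,50,130,-1),pt(1.06,50,21,-1)]+[pt(a,20,21,-1) for a in(.95,.75,.55,.4,.25,.1)]+[pt(.1,40,21,-1)]
plan(*s)
```

```text
left 375 ear-top mean [516.9 -52.5  56.1] end [500.1 -48.9  56.2] angle of mid-line 0.124 open ~0.090
right 355 ear-top mean [ 571.6 -156.1   55.9] end [ 565.  -172.5   55.6] angle of mid-line 1.090 open ~1.056
now t24.35 [519.  -13.2 134.6] yaw179.7 F [1.1 0.2 0.3] open-0.2
[np.float64(-41.3), np.float64(-52.6), np.float64(4.6)] turn -0.3 dist 67 rows 1.3
[np.float64(-49.5), np.float64(-118.2), np.float64(-0.0)] turn 0.0 dist 128 rows 2.6
[np.float64(0.0), np.float64(0.0), np.float64(109.0)] turn 0.0 dist 109 rows 2.2
[np.float64(37.4), np.float64(19.2), np.float64(-0.0)] turn 0.0 dist 42 rows 0.8
[np.float64(18.8), np.float64(11.2), np.float64(-0.0)] turn 0.0 dist 22 rows 0.4
[np.float64(16.2), np.float64(14.8), np.float64(-0.0)] turn 0.0 dist 22 rows 0.4
[np.float64(10.1), np.float64(13.0), np.float64(-0.0)] turn 0.0 dist 16 rows 0.3
[np.float64(8.0), np.float64(14.4), np.float64(-0.0)] turn 0.0 dist 16 rows 0.3
[np.float64(5.8), np.float64(15.4), np.float64(-0.0)] turn 0.0 dist 16 rows 0.3
[np.float64(-2.0), np.float64(-19.9), np.float64(-0.0)] turn 0.0 dist 20 rows 0.4
```

Left is at about 0.09 rad, and right is still at 1.06 rad. I now do the right side.

>>> {"method": "apply_moves", "body": {"deltas": [[[-25,-35,0],0,0],[[-48,-70,0],0,0],[[-65,-110,0],0,0],[[-80,-145,0],0,0],[[-91,-171,0],0,0]]}}

```text
time_s: 24.85
ee_pos: [606.1, -186.4, 128.3]
tcp_rot: [0.003, 1.0, 0.0, -0.001]
ft_force: [0.3, -0.8, 0.4]
opening: -0.3
finger_force: 0.0
```

>>> {"method": "apply_moves", "body": {"deltas": [[[0,0,0],0,0],[[0,0,30],0,0],[[0,0,70],0,0],[[0,0,105],0,0],[[0,0,114],0,0]]}}

```text
time_s: 25.35
ee_pos: [601.2, -181.5, 10.8]
tcp_rot: [0.002, 1.0, 0.002, -0.005]
ft_force: [-0.7, -0.1, 0.0]
opening: 0.1
finger_force: 0.0
```

>>> {"method": "apply_moves", "body": {"deltas": [[[0,0,0],0,0],[[12,6,0],0,0],[[24,12,0],0,0],[[37,19,0],0,0],[[46,25,0],0,0]]}}

```text
time_s: 25.85
ee_pos: [561.7, -159.2, 19.0]
tcp_rot: [0.002, 1.0, -0.001, 0.002]
ft_force: [0.3, 0.2, 0.0]
opening: -0.0
finger_force: 0.4
```

>>> {"method": "apply_moves", "body": {"deltas": [[[10,5,0],0,0],[[18,12,0],0,0],[[26,20,0],0,0],[[26,20,0],0,0]]}}

```text
time_s: 26.25
ee_pos: [533.6, -137.7, 17.1]
tcp_rot: [0.002, 1.0, 0.0, -0.0]
ft_force: [-0.3, 0.8, -0.2]
opening: 0.0
finger_force: 0.0
```

Run:
```python
from h import *
ears()
plan(*[pt(a,20,21,-1) for a in(.4,.25,.1)]+[pt(.1,40,21,-1)])
```

```text
left 1641 ear-top mean [516.7 -53.8  56. ] end [499.9 -54.2  54.9] angle of mid-line 0.111 open ~0.077
right 764 ear-top mean [ 522.2 -121.1   56.1] end [ 512.8 -122.7   55.3] angle of mid-line 0.524 open ~0.493
now t26.30 [ 534.1 -138.3   16.9] yaw179.8 F [ 0.2 -0.  -0.7] open-0.3
[np.float64(7.1), np.float64(12.3), np.float64(-4.1)] turn -0.2 dist 15 rows 0.3
[np.float64(8.0), np.float64(14.4), np.float64(-0.0)] turn 0.0 dist 16 rows 0.3
[np.float64(5.8), np.float64(15.4), np.float64(-0.0)] turn 0.0 dist 16 rows 0.3
[np.float64(-2.0), np.float64(-19.9), np.float64(-0.0)] turn 0.0 dist 20 rows 0.4
```

>>> {"method": "apply_moves", "body": {"deltas": [[[7,12,-3],0,0],[[11,20,-3],0,0],[[15,27,-3],0,0],[[18,34,-3],0,0],[[20,41,-3],0,0]]}}

```text
time_s: 26.8
ee_pos: [514.2, -97.1, 19.3]
tcp_rot: [0.002, 1.0, -0.0, -0.0]
ft_force: [-0.1, -0.6, 0.5]
opening: 0.6
finger_force: 0.3
```

>>> {"method": "apply_moves", "body": {"deltas": [[[0,0,0],0,0],[[-2,-20,0],0,0],[[-2,-20,-40],0,0],[[-2,-20,-80],0,0],[[-2,-20,-90],0,0]]}}

```text
time_s: 27.3
ee_pos: [519.3, -118.9, 113.6]
tcp_rot: [0.003, 1.0, -0.001, 0.003]
ft_force: [1.3, -0.2, -0.0]
opening: 0.3
finger_force: 0.0
```

>>> {"method": "apply_moves", "body": {"deltas": [[[0,20,0],0,85],[[0,40,0],0,85],[[0,48,0],0,85],[[0,48,0],0,85],[[0,48,0],0,85]]}}

```text
time_s: 27.8
ee_pos: [516.5, -70.1, 109.0]
tcp_rot: [0.002, 1.0, -0.0, -0.0]
ft_force: [0.3, -0.7, 0.5]
opening: 72.1
finger_force: 0.0
```

Run:
```python
from h import *
p,d,P=ears()
plan((513,-65.4,50,180),(513,-65.4,20,180))
```

```text
left 494 ear-top mean [517.  -53.1  56.1] end [500.2 -50.6  54.4] angle of mid-line 0.118 open ~0.084
right 480 ear-top mean [517.  -77.6  56.1] end [499.7 -80.4  55.5] angle of mid-line 0.121 open ~0.087
now t27.85 [516.6 -70.3 109.1] yaw179.7 F [-0.7  0.7  0.2] open79.4
[np.float64(3.7), np.float64(4.9), np.float64(59.1)] turn -0.3 dist 59 rows 1.2
[np.float64(0.0), np.float64(0.0), np.float64(30.0)] turn 0.0 dist 30 rows 0.6
```

Both halves are at about 0.085 rad. I lower with the fingers open on either side of the ears and squeeze gently.

>>> {"method": "apply_moves", "body": {"deltas": [[[3.5,4.9,0],0,80],[[3.5,4.9,20],0,80],[[3.5,4.9,45],0,80],[[3.5,4.9,70],0,80],[[3.5,4.9,88],0,80]]}}

```text
time_s: 28.35
ee_pos: [512.2, -65.0, 19.9]
tcp_rot: [0.003, 1.0, 0.0, -0.001]
ft_force: [0.0, 0.0, 0.2]
opening: 80.0
finger_force: 0.0
```

>>> {"method": "apply_moves", "body": {"deltas": [[[0,0,0],0,50],[[0,0,0],0,35],[[0,0,0],0,25],[[0,0,0],0,18],[[0,0,0],0,8]], "grip_force": 25}}

```text
time_s: 28.85
ee_pos: [514.2, -63.3, 22.7]
tcp_rot: [0.003, 1.0, 0.002, 0.001]
ft_force: [-0.6, 7.9, 3.2]
opening: 13.1
finger_force: 26.0
```

>>> {"method": "apply_moves", "body": {"deltas": [[[0,0,0],0,4],[[0,0,0],0,4],[[0,0,0],0,4],[[0,0,0],0,4],[[0,0,0],0,4]]}}

```text
time_s: 29.35
ee_pos: [514.2, -63.2, 22.7]
tcp_rot: [0.003, 1.0, 0.002, 0.001]
ft_force: [0.2, 6.3, 4.6]
opening: 13.1
finger_force: 26.0
```

Run:
```python
from h import *
plan();ears()
```

```text
now t29.35 [514.2 -63.2  22.7] yaw179.7 F [0.2 6.3 4.6] open13.1
left 2300 ear-top mean [515.7 -63.4  56.2] end [498.9 -67.9  56.8] angle of mid-line 0.018 open ~-0.016
right 1727 ear-top mean [516.  -65.1  56.2] end [498.9 -67.9  56.8] angle of mid-line -0.001 open ~-0.035
```

Squeezed to 14 mm. I release straight outward, rise and check.

>>> {"method": "apply_moves", "body": {"deltas": [[[0,2,0],0,25],[[0,2,0],0,50],[[0,2,0],0,50],[[0,2,-30],0,50],[[0,2,-70],0,50]]}}

```text
time_s: 29.9
ee_pos: [510.8, -62.6, 90.1]
tcp_rot: [0.003, 1.0, 0.0, -0.003]
ft_force: [0.1, -0.5, 0.5]
opening: 50.0
finger_force: 0.0
```

>>> {"method": "apply_moves", "body": {"deltas": [[[0,0,-40],0,50],[[20,40,-60],0,50],[[30,85,-60],0,50],[[30,85,-60],0,50],[[30,85,-60],0,50]]}}

```text
time_s: 30.4
ee_pos: [483.5, 22.7, 151.5]
tcp_rot: [0.002, 1.0, -0.0, 0.0]
ft_force: [0.2, -0.8, 0.1]
opening: 50.0
finger_force: 0.0
```

Run:
```python
from h import *
plan();p,d,P=ears()
m=(d>0)&(np.hypot(P[...,0]-575,P[...,1]+65)<19)&(abs(P[...,2]-55.3)<1.8);q=P[m];print("narrow",len(q),q.min(0),q.max(0))
c=manip.calibration("wrist");u,v=proj(c,[550,-65,50]).astype(int);print(u,v)
u=min(max(u,100),412);v=min(max(v,75),309)
cv2.imwrite("pics/fin.png",cv2.resize(p[v-75:v+75,u-100:u+100,::-1],(800,600),interpolation=cv2.INTER_CUBIC))
```

```text
now t30.40 [483.5  22.7 151.5] yaw179.8 F [ 0.2 -0.8  0.1] open50.0
left 635 ear-top mean [516.3 -62.8  56. ] end [499.  -66.7  55.1] angle of mid-line 0.024 open ~-0.010
right 441 ear-top mean [516.8 -65.   56. ] end [499.  -66.7  55.1] angle of mid-line -0.002 open ~-0.036
narrow 166 [556.74863456 -82.44122271  53.50505447] [576.98393062 -62.32371573  57.03522308]
161 259
```

View pics/fin.png

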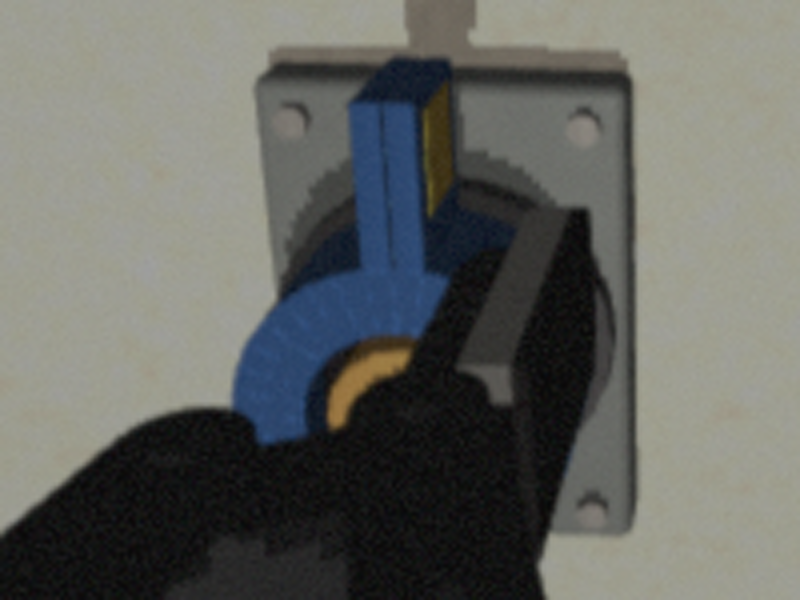

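The ears meet with no gap; the seam runs from (385,105) to (390,270). The brass collar sits flat inside the lip at (370,385), and the robot touches nothing.

```bash
python3 -c "
from bench import manip
print(manip.job_done())"
```

```text
the job is handed in; nothing more can be done
None
```

I put the black and then the brass collar on the post, each lowered until it touched home, then shut both blue halves edge to edge and handed the job in at about 30 s. The hand-in gave no verdict, but the last camera check showed no gap at the ears and the brass collar flat inside the lip.

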